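Seat a keyed grinding disc on a flat grinder

TASK

The grinding disc has been set loosely on the flat grinder's spindle and still rides on top of the brass drive key. With a fingertip, turn the disc until its notch stands over the key, press it down until it is fully home on the platen, and then push the drip arm in over the disc as far as its stop. Do not lift the disc, and leave everything else on the bench where it is.

Things in the scene. Friction and masses are not known exactly. Their poses are not given: they have to be found in the camera images.
- grinder: flat bench grinder for tile edges: a dark teal housing 240 x 240 mm with a black splash bowl on top (outer radius 126 mm, rim 110 mm above the bench), fixed. Origin: on the spindle's axis at bench height; x points from the switch panel to the back, y to the drip post's side, z up. The flat aluminium platen in the bowl is 90 mm above the bench, radius 116 mm
- spindle_top (a point): top of the fixed steel spindle in the middle of the grinder (18 mm thick), 126 mm above the bench; the disc turns and slides on it
- key (a point): the brass drive key: a radial bar on the platen, 12 mm wide, 8 mm high, tapered to 6 mm wide at its top, from 88 to 115 mm out from the spindle's axis, so its outer part shows beyond the disc's rim. This point: middle of its top face, 93 mm out at -140 deg in the grinder's frame, 98 mm above the bench
- notch (a point): middle of the notch in the disc's rim, on its underside, 93 mm out from the spindle's axis. The notch is 15 mm wide and 14 mm deep, open to the rim; a white painted triangle on the disc's face points outward to its inner end
- disc_face (a point): centre of the grinding disc's top face, on the spindle's axis. The dark disc is 200 mm across and 8 mm thick, with brown grinding segments round its rim and a hub (radius 22 mm) standing 4 mm above its face. It has three equal windows right through it, 60 deg wide, and between them three solid webs, also 60 deg wide, one of them between hub and notch
- window0 (a point): middle of a window in the disc, on its top face, 56 mm out from the axis, 60 deg counter-clockwise from the notch seen from above. Each window reaches from 34 to 78 mm out from the axis and 30 deg to either side of its middle, corners rounded. A closed fingertip goes down into it and can push its end wall; the platen is 16 mm below the top face while the disc rides on the key
- window1 (a point): middle of the window on the far side from the notch
- window2 (a point): middle of the window 60 deg clockwise from the notch seen from above
- lap (a joint): height of the disc (m): 0 as it rides on top of the key (top face 106 mm above the bench), 0.008 fully down on the platen (top face 98 mm), negative if lifted. A rubber ring in its hub grips the spindle: it needs about 6 N down to slide and stays where it is left
- lap_turn (a joint): turn of the disc about the spindle (rad), counter-clockwise from above; 0 and 2 pi mean that the notch is over the key. It turns both ways without end, drags lightly (0.08 N m) and stays where it is left
- drip_arm (a joint): swing of the drip arm (rad): 0 parked, pointing from its post along the grinder's -x; grows counter-clockwise from above; pi/2 at its stop, pointing in over the disc. It drags lightly (0.06 N m) and stays where it is left
- drip_pivot (a point): axis of the drip arm on its post, 156 mm above the bench, at the height of the pipe's middle; grinder frame x 30 mm, y 146 mm. Post and collar reach 12 mm above and have radius 12 mm
- drip_elbow (a point): far end of the straight pipe of the drip arm, 78 mm from the pivot, 156 mm above the bench; the pipe is level, 9 mm thick; 10 mm farther out a brass nozzle, 13 mm wide, hangs down to 125 mm above the bench. A tap with a blue lever sits 15 to 33 mm from the pivot
- mug: white mug with a handle, 92 mm wide, 95 mm tall; a bystander; origin at its underside
- masking_tape: roll of masking tape lying flat, 96 mm wide, 25 mm tall; a bystander; origin at its underside
- brush_pot: dark pot of pencils and brushes, 84 mm wide, 174 mm tall; a bystander; origin at its underside
- glue_tube: blue and orange glue tube, 166 mm long, lying on its side; a bystander; origin at its underside
- scissors: scissors with blue handles, 199 mm long, lying flat; a bystander; origin at its underside
- disc_tile_t: round blue tile, 52 mm wide, 7 mm thick, on the banding wheel; a bystander; origin at its underside
- disc_tile_u: round dark blue tile, 52 mm wide, 7 mm thick, on the banding wheel; a bystander; origin at its underside
- hex_tile_k: green hexagon tile, 57 mm wide, 7 mm thick, on the banding wheel; a bystander; origin at its underside

How it is judged:
By the outcome, as a careful person would: the job done as asked, in the order asked, and still so for the second after the job is handed in, with the robot touching nothing.
It also fails if it takes over 58 s, if anything falls off the work surface, if the arm or the gripper's body presses on something with over 40 N, if the wrist force passes 120 N, or if a joint passes its speed limit or range.

ROBOT

A 6-joint arm with a two-finger parallel gripper is mounted at the origin on a cart in front of the work surface, level with it; the furniture and walls round the work are solid. World frame = base frame: x ahead of the robot, y to its left, z up, the work surface at z = 0. Lengths are in m, angles in degrees, forces in N, time in s.
With the tool pointing down it reaches from about 0.35 to 0.875 m from the base axis. Payload 4.2 kg.
Tool frame: the origin (TCP) lies midway between the tips of the shut fingers; the grasp point (between the pads) lies 19 mm behind it; z points along the fingers, y is the line along which they close (so a half turn about z gives the same grasp; the last joint's range is limited). The gripper opens to 87 mm and grips with 3 to 60 N. Pads are 19 mm wide; open, the fingers measure 117 mm over their backs; the gripper's body (75 mm by 190 mm) begins 51 mm behind the grasp point.
Start: joints at [-60.699, 22.042, 0.453, 0, -68.411, -14.817], TCP at [0.156, -0.605, 0.223] pointing down, gripper open.
Joint ranges: [-179.83, 179.83], [-69.29, 118.12], [-61.27, 80.66], [-181.25, 117.63], [-171.15, -9.14], [-177.46, 177.46]. Speed limits (degrees/s): [159.86, 159.86, 180, 180, 180, 180].

INTERFACE

Orientations are given as a 3x3 rotation matrix whose columns are the frame's x, y, z axes.
In Python, from station import r gives the robot as it stands.
- The arm moves only by the tool steer_hand, called after ">>>" as name(argument=value, ...) on one line, values as JSON. Schema: {"type":"object","properties":{"offsets":{"type":"array","items":{"type":"number"},"minItems":7,"maxItems":56},"only":{"type":"string"},"quiet":{"type":"boolean"},"lines":{"type":"string"}},"required":["offsets"],"additionalProperties":false}. offsets is one flat list of numbers that holds 1 to 8 rows one after another, with no inner brackets; each row has 7 numbers: the opening from 0.0 (shut) to 1.0 (fully open), then dx, dy, dz in fractions of the full range, 1 being 0.75 m, then a rotation vector rx, ry, rz in parts of the range, where 1.0 means 180 degrees; each row is the pose to reach, as a shift and turn from the pose commanded when the call began, along the tool's axes at that moment; what a row does not reach only later rows make up. A row lasts 1/10 s, in which the tool goes at most 0.05 m and 8.59 degrees, less where a joint would pass 70% of its speed; a pose out of reach is approached as far as the arm can. The fingers move at their own pace and stop on an object; the grip force is fixed at half the most. Time passes only in rows, so rows that do not move let the fingers close. The tool returns the time, the measured TCP pose, the force, the opening and the grip force at its end. only (a regular expression) keeps the lines of the reply that match it, lines (a string "A,B") keeps lines A to B, and quiet returns only ok. Input that does not fit is refused with a message, and nothing moves.
- r.sense(): the state, without advancing time (a new reading comes with each control period).
- r.capture(name): name is "scene" or "top"; returns a dict with "pixels" (384x512x3 uint8, red, green, blue), "z_map" (384x512 float32, m along the optical axis (not along the pixel's ray), 0 where there is no reading), "K" (3x3 intrinsics, pixels), "world_from_camera" (4x4, takes a point from camera to world coordinates). Camera axes: x right, y up, looking along -z (the intrinsics and any distortion apply to the point x, -y, -z); pixel columns grow to the right and rows downward; lengths in m; the calibration is good to about 2 mm. A picture is of the moment at which its call begins.
- r.finish_job(): hands the job in; it is judged then, once.
The state is a dict: "time_s": time; "joints": joint angles; "joint_velocities": joint speeds; "effort": joint torques, N m; "tcp_pos": TCP position; "ee_rot": TCP orientation; "wrist_force": force on the tool from outside, world axes, zero at the start; "moment": the same for the moment, N m; "gripper_width": opening from 0.0 (shut) to 1.0 (fully open); "gripper_force": force on a finger pad.
Only numpy, scipy, OpenCV 4.12 (cv2) and the standard library are available. Lean on these libraries where they do the work, as an engineer would, in place of code of your own. Each camera call takes 0.05 s, during which the arm holds its last target. There are 200 camera calls.

## Working session

There is one attempt and no reset: what is moved stays moved. The work goes in short steps, Python scripts to look and compute and a tool call to move; the robot and the scene stay as the last step left them, time stands still between calls to the robot, and variables do not carry over. Pictures are saved under pics/ and viewed, at most 10 in all, crops included, and the job is handed in when it is done.

```bash
mkdir -p pics; ls
```

Run:
```python
from station import r
import cv2,numpy as np
for n in("scene","top"):
    c=r.capture(n); np.savez(f"/tmp/{n}.npz",**c)
    cv2.imwrite(f"pics/{n}0.png",cv2.resize(c["pixels"][:,:,::-1],(800,600),interpolation=cv2.INTER_CUBIC))
    print(n,c["K"].tolist(),c["world_from_camera"].round(3).tolist(),[k for k in c])
s=r.sense();print(s["time_s"],s["tcp_pos"],np.round(s["ee_rot"],4).tolist(),s["wrist_force"])
```

```text
pics
station.py
scene [[467.91518912556023, 0.0, 258.8545605762272], [0.0, 467.91518912556023, 191.59105701694548], [0.0, 0.0, 1.0]] [[0.613, -0.456, 0.645, 1.428], [0.79, 0.364, -0.493, -0.631], [-0.01, 0.812, 0.583, 0.882], [0.0, 0.0, 0.0, 1.0]] ['pixels', 'z_map', 'K', 'world_from_camera']
top [[438.863294707691, 0.0, 260.8971397500944], [0.0, 438.863294707691, 187.66267387211465], [0.0, 0.0, 1.0]] [[-0.013, 0.995, -0.097, 0.486], [-1.0, -0.011, 0.016, 0.034], [0.015, 0.097, 0.995, 1.209], [0.0, 0.0, 0.0, 1.0]] ['pixels', 'z_map', 'K', 'world_from_camera']
0.1 [ 0.15618338 -0.60461102  0.22158351] [[-0.9683, -0.2499, -0.0006], [-0.2499, 0.9683, 0.0019], [0.0001, 0.002, -1.0]] [ 1.04919402 -0.02393571 -0.57078768]
```

View pics/top0.png

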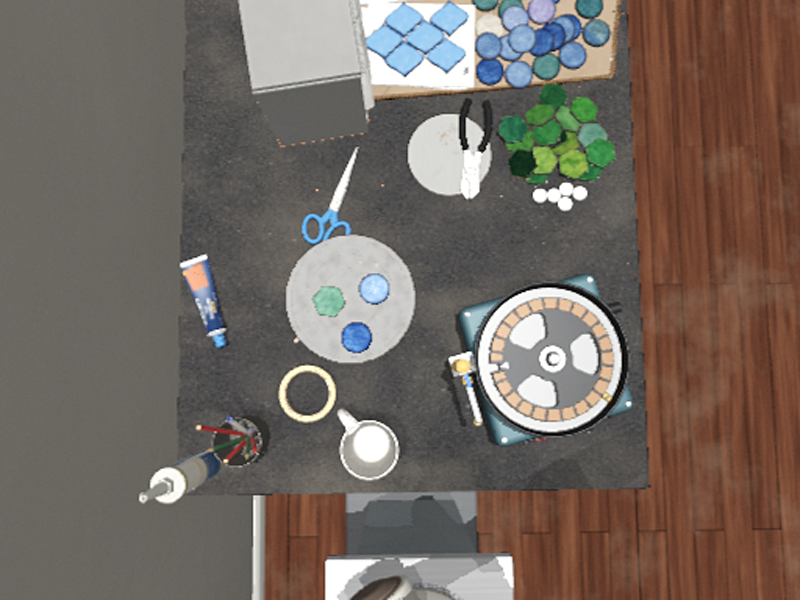

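View pics/scene0.png

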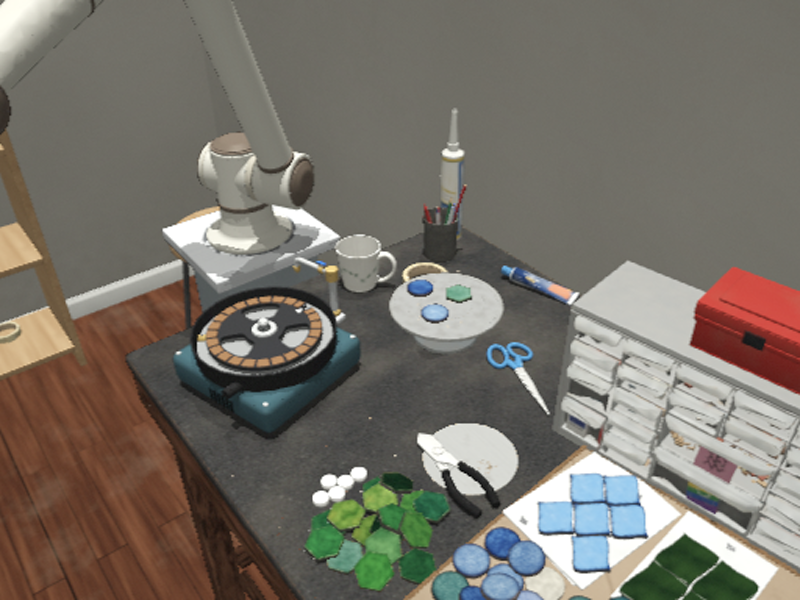

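The top view shows the disc centred near (552,358) in the enlarged picture. The notch and white triangle are at the left (~490,365), the brass key at the lower right (~607,398), and the drip post at (462,362) with its arm pointing to (478,425). I'll enlarge the grinder area.

Create h.py:
```python
import numpy as np
def ray(c,u,v,z):
    K=c["K"];T=c["world_from_camera"]
    d=np.array([(u-K[0,2])/K[0,0],-(v-K[1,2])/K[1,1],-1.0]);d=T[:3,:3]@d;o=T[:3,3]
    return o+d*(z-o[2])/d[2]
def proj(c,p):
    K=c["K"];T=c["world_from_camera"];q=T[:3,:3].T@(np.array(p)-T[:3,3])
    return K[0,2]+K[0,0]*q[0]/-q[2], K[1,2]-K[1,1]*q[1]/-q[2]
def crop(c,u0,v0,w,h,s,name):
    import cv2
    im=c["pixels"][v0:v0+h,u0:u0+w,::-1]
    cv2.imwrite(name,cv2.resize(im,None,fx=s,fy=s,interpolation=cv2.INTER_CUBIC))
```

Run:
```python
import numpy as np
from h import *
c=dict(np.load("/tmp/top.npz"))
crop(c,280,172,130,120,5,"pics/crop0.png")
```

```text
(no output)
```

View pics/crop0.png

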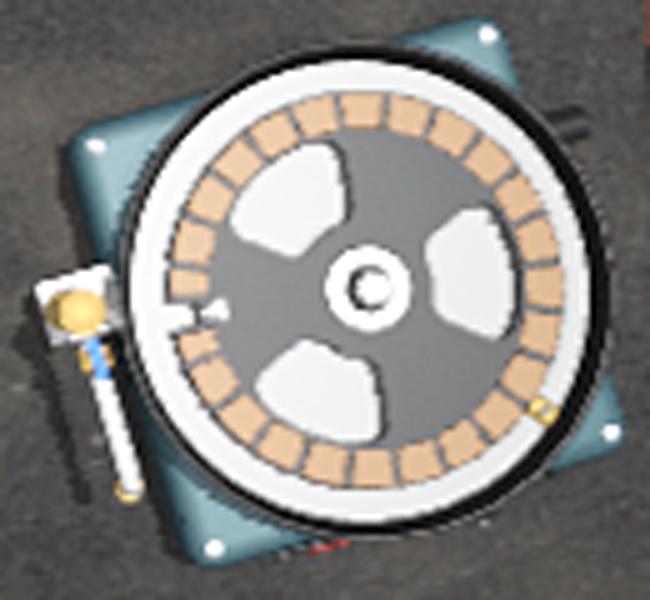

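Run:
```python
import numpy as np
from h import *
c=dict(np.load("/tmp/top.npz"))
P=lambda x,y,z: ray(c,280+x/5-.4,172+y/5-.4,z)
sp=P(375,287,.126);no=P(185,317,.106);tri=P(213,311,.106);key=P(544,410,.098);piv=P(78,312,.168);el=P(119,460,.16);noz=P(128,493,.158)
rim=np.array([P(x,y,.110) for x,y in((122,288),(610,288),(366,42),(366,534))])
print("sp",sp,"rimc",rim.mean(0),[np.linalg.norm(q[:2]-rim.mean(0)[:2]).round(3) for q in rim])
print("wins",[ (p-sp).round(3) for p in (P(295,203,.106),P(475,273,.106),P(325,393,.106))])
for n,p in dict(no=no,tri=tri,key=key,piv=piv,el=el,noz=noz).items():
    d=p-sp;print(n,p.round(4),np.hypot(d[0],d[1]).round(4),np.degrees(np.arctan2(d[1],d[0])).round(1))
d=noz-piv;print("arm",np.degrees(np.arctan2(d[1],d[0])),np.hypot(*d[:2]))
```

```text
sp [ 0.48657176 -0.21380543  0.126     ] rimc [ 0.48681179 -0.21305638  0.11      ] [np.float64(0.122), np.float64(0.123), np.float64(0.123), np.float64(0.122)]
wins [array([ 0.043,  0.034, -0.02 ]), array([ 0.006, -0.055, -0.02 ]), array([-0.052,  0.022, -0.02 ])]
no [ 0.4729 -0.1224  0.106 ] 0.0924 98.5
tri [ 0.4757 -0.1366  0.106 ] 0.078 98.0
key [ 0.4239 -0.3035  0.098 ] 0.1094 -125.0
piv [ 0.4766 -0.0631  0.168 ] 0.151 93.8
el [ 0.4067 -0.0818  0.16  ] 0.1543 121.2
noz [ 0.3911 -0.086   0.158 ] 0.1596 126.8
arm -165.04156587119454 0.08854675570371989
```

The bowl rim, notch, key, pivot and arm all agree: grinder yaw is about +15°, the notch sits at about 98° in world, and the key at −125° (235°). The plan is to push window0's leading wall counter-clockwise by about 137°.

Add to h.py:
```python
C=np.array([.4867,-.2134])
def delta(p,th):
    from station import r
    from scipy.spatial.transform import Rotation as Ro
    s=r.sense();R=np.array(s["ee_rot"]);t=np.radians(th)
    y=np.array([np.cos(t),np.sin(t),0]);z=np.array([0,0,-1.]);T=np.stack([np.cross(y,z),y,z],1)
    print("d",(R.T@(np.array(p)-s["tcp_pos"])).round(4),"rv",Ro.from_matrix(R.T@T).as_rotvec(degrees=True).round(1),"j",np.round(s["joints"],1),"F",np.round(s["wrist_force"],1),"t",s["time_s"])
def pol(rad,ang,z): return [C[0]+rad*np.cos(np.radians(ang)),C[1]+rad*np.sin(np.radians(ang)),z]
```

```bash
python3 -c "
from h import *
delta(pol(.056,160,.20),160)"
```

```text
d [-0.3716  0.3278  0.0222] rv [  0.1   0.  -55.5] j [-60.7  22.1   0.4  -0.  -68.4 -14.8] F [ 1.  -0.  -0.6] t 0.1
```

Units first: shifts go in shares of 0.75 m and turns go in shares of 180 degrees. So -0.37 m / 0.75 = -0.4933, 0.33 m / 0.75 = 0.44, -20 degrees / 180 = -0.1111.

>>> steer_hand(offsets=[0,-0.4933,0.44,0.0267,0,0,-0.1111,0,-0.4933,0.44,0.0267,0,0,-0.1111,0,-0.4933,0.44,0.0267,0,0,-0.1111,0,-0.4933,0.44,0.0267,0,0,-0.1111,0,-0.4933,0.44,0.0267,0,0,-0.1111,0,-0.4933,0.44,0.0267,0,0,-0.1111,0,-0.4933,0.44,0.0267,0,0,-0.1111,0,-0.4933,0.44,0.0267,0,0,-0.1111])

```text
time_s: 0.9
tcp_pos: [0.3791, -0.271, 0.2063]
ee_rot: [[-0.824, -0.566, -0.0], [-0.566, 0.824, 0.0], [-0.0, 0.0, -1.0]]
wrist_force: [1.4, -0.4, 0.2]
gripper_width: 0.356
gripper_force: 0.0
```

```bash
python3 -c "
from h import *
delta(pol(.056,160,.20),160)
delta(pol(.056,160,.20),-20)"
```

```text
d [-0.0888  0.0321  0.0063] rv [  0.    0.  -35.5] j [-15.5   7.2 -22.4  -0.  -60.4 -40. ] F [ 1.4 -0.4  0.2] t 0.9
d [-0.0888  0.0321  0.0063] rv [  0.   -0.  144.5] j [-15.5   7.2 -22.4  -0.  -60.4 -40. ] F [ 1.4 -0.4  0.2] t 0.9
```

Scaled: -0.09 m / 0.75 = -0.12, 0.03 m / 0.75 = 0.04, -35.5 degrees / 180 = -0.1972.

>>> steer_hand(offsets=[0,-0.12,0.04,0.008,0,0,-0.1972,0,-0.12,0.04,0.008,0,0,-0.1972,0,-0.12,0.04,0.008,0,0,-0.1972,0,-0.12,0.04,0.008,0,0,-0.1972,0,-0.12,0.04,0.008,0,0,-0.1972,0,-0.12,0.04,0.008,0,0,-0.1972])

```text
time_s: 1.5
tcp_pos: [0.4355, -0.1972, 0.2002]
ee_rot: [[-0.345, -0.939, -0.001], [-0.939, 0.345, 0.0], [0.0, 0.001, -1.0]]
wrist_force: [0.2, 0.6, -0.1]
gripper_width: 0.008
gripper_force: 0.0
```

```bash
python3 -c "
from h import *
delta(pol(.056,160,.10),160)
from station import r
c=r.capture('top');crop(c,250,150,160,142,5,'pics/c1.png')"
```

```text
d [-0.0023  0.0023  0.1002] rv [ 0.  -0.  -0.2] j [ -4.8   8.8 -21.4  -0.  -59.8 -15.3] F [ 0.2  0.6 -0.1] t 1.5
```

View pics/c1.png

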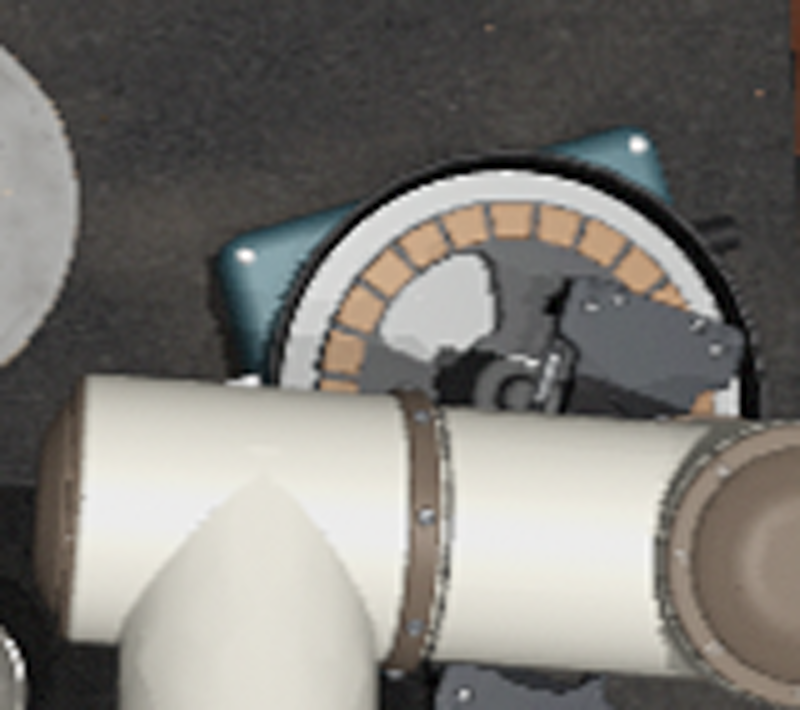

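The gripper body runs from upper right (740,350) to lower left (480,690), along the radial line of window0 as planned. The wrist stays well above the post, so I'll descend.

Scaled: 0.101 m / 0.75 = 0.1347, 0.1 m / 0.75 = 0.1333.

>>> steer_hand(offsets=[0,-0.0027,0.0027,0.0533,0,0,0,0,-0.0027,0.0027,0.1067,0,0,0,0,-0.0027,0.0027,0.12,0,0,0,0,-0.0027,0.0027,0.1333,0,0,0,0,-0.0027,0.0027,0.1347,0,0,0,0,-0.0027,0.0027,0.1347,0,0,0])

```text
time_s: 2.15
tcp_pos: [0.4356, -0.195, 0.1005]
ee_rot: [[-0.342, -0.94, 0.002], [-0.94, 0.342, -0.001], [-0.0, -0.002, -1.0]]
wrist_force: [0.6, 0.3, 0.9]
gripper_width: 0.004
gripper_force: 0.0
```

```bash
python3 -c "
from h import *
delta(pol(.056,160,.0995),160)"
```

```text
d [-0.0002  0.0017  0.001 ] rv [-0.1  0.  -0. ] j [ -4.5  15.5 -29.5   0.  -44.9 -15.5] F [0.6 0.3 0.9] t 2.15
```

Scaled: 0.036 m / 0.75 = 0.048, 0.0321 m / 0.75 = 0.0428, -40 degrees / 180 = -0.2222.

>>> steer_hand(offsets=[0,0.0065,0.0017,0.0013,0,0,-0.0278,0,0.0129,0.0008,0.0013,0,0,-0.0556,0,0.0193,-0.0005,0.0013,0,0,-0.0833,0,0.0256,-0.0025,0.0013,0,0,-0.1111,0,0.0316,-0.0049,0.0013,0,0,-0.1389,0,0.0373,-0.008,0.0013,0,0,-0.1667,0,0.0428,-0.0115,0.0013,0,0,-0.1944,0,0.048,-0.0155,0.0013,0,0,-0.2222])

```text
time_s: 2.95
tcp_pos: [0.4335, -0.2325, 0.1]
ee_rot: [[0.345, -0.939, 0.002], [-0.939, -0.345, 0.0], [0.0, -0.001, -1.0]]
wrist_force: [-0.8, 2.5, 1.8]
gripper_width: 0.007
gripper_force: 1.3
```

```bash
python3 -c "
from h import *
delta(pol(.056,200,.0995),200)
from station import r
c=r.capture('top');crop(c,250,150,160,142,5,'pics/c2.png')"
```

```text
d [ 0.0003 -0.0005  0.0005] rv [-0.1 -0.   0.2] j [ -9.3  16.8 -27.6  -0.  -45.6  29.5] F [-0.8  2.5  1.8] t 2.95
```

View pics/c2.png

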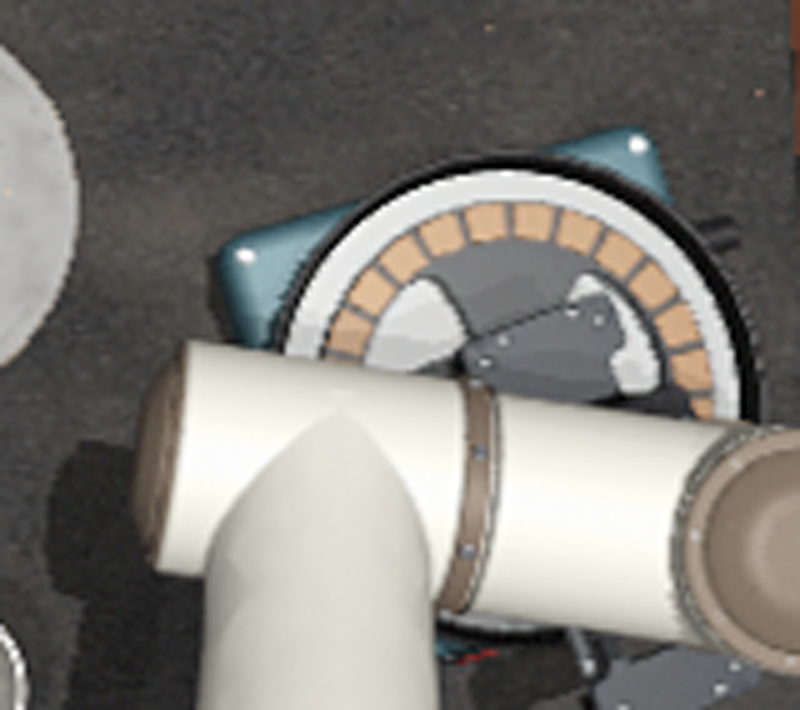

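The disc is turning, with its window edges now about 20° further round and the push at 2.6 N, as expected. I'll continue the arc.

Scaled: 0.036 m / 0.75 = 0.048, 0.0321 m / 0.75 = 0.0428, -40 degrees / 180 = -0.2222.

>>> steer_hand(offsets=[0,0.0065,-0.0003,0,0,0,-0.0278,0,0.0129,-0.0012,0,0,0,-0.0556,0,0.0193,-0.0025,0,0,0,-0.0833,0,0.0256,-0.0045,0,0,0,-0.1111,0,0.0316,-0.0069,0,0,0,-0.1389,0,0.0373,-0.01,0,0,0,-0.1667,0,0.0428,-0.0135,0,0,0,-0.1944,0,0.048,-0.0175,0,0,0,-0.2222])

```text
time_s: 3.8
tcp_pos: [0.4574, -0.262, 0.0997]
ee_rot: [[0.867, -0.499, -0.0], [-0.499, -0.867, -0.0], [-0.0, 0.0, -1.0]]
wrist_force: [-2.6, -0.1, 0.9]
gripper_width: 0.004
gripper_force: 1.3
```

```bash
python3 -c "
from h import *
delta(pol(.056,240,.0995),240)"
```

```text
d [ 0.0011 -0.0008  0.0002] rv [0.  0.  0.1] j [-12.1  19.9 -22.8   0.  -47.4  72.2] F [-2.6 -0.1  0.9] t 3.8
```

Scaled: 0.036 m / 0.75 = 0.048, 0.0321 m / 0.75 = 0.0428, -40 degrees / 180 = -0.2222.

>>> steer_hand(offsets=[0,0.0065,-0.0003,0,0,0,-0.0278,0,0.0129,-0.0012,0,0,0,-0.0556,0,0.0193,-0.0025,0,0,0,-0.0833,0,0.0256,-0.0045,0,0,0,-0.1111,0,0.0316,-0.0069,0,0,0,-0.1389,0,0.0373,-0.01,0,0,0,-0.1667,0,0.0428,-0.0135,0,0,0,-0.1944,0,0.048,-0.0175,0,0,0,-0.2222])

```text
time_s: 4.6
tcp_pos: [0.4954, -0.2689, 0.0997]
ee_rot: [[0.985, 0.175, 0.0], [0.175, -0.985, -0.001], [-0.0, 0.001, -1.0]]
wrist_force: [-3.1, -0.5, 1.1]
gripper_width: 0.0
gripper_force: 1.1
```

```bash
python3 -c "
from h import *
delta(pol(.056,300,.0995),300)
from station import r
import cv2
for n in ('top','scene'):
    c=r.capture(n);u,v=map(int,proj(c,[.4867,-.2134,.106]));print(n,u,v);crop(c,u-65,v-50,130,100,4,f'/tmp/{n}.png')
cv2.imwrite('pics/c3.png',cv2.vconcat([cv2.imread('/tmp/top.png')[:300],cv2.imread('/tmp/scene.png')[:300]]))"
```

```text
d [ 0.0203 -0.0035  0.0002] rv [  0.    0.  -19.9] j [-12.   22.9 -17.7   0.  -49.4 112. ] F [-3.1 -0.5  1.1] t 4.6
top 352 228
scene 170 209
```

View pics/c3.png

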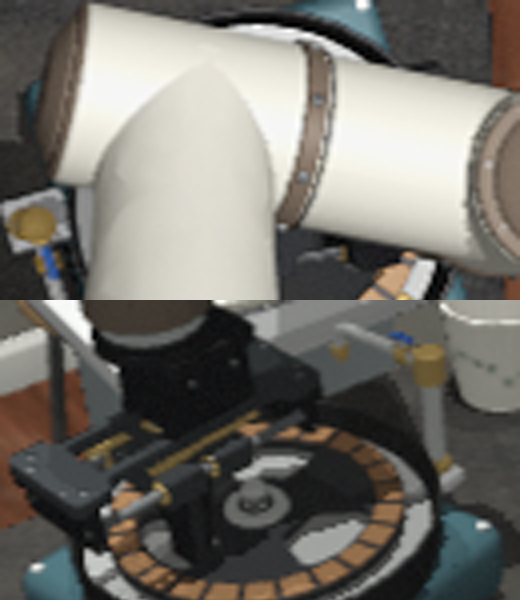

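The disc is following the fingertip, which is at 280°, so the notch should be near 200°. The key and notch are hidden by the arm. I'll push about 31° more, then lift out and look.

Scaled: 0.0288 m / 0.75 = 0.0384, 0.0275 m / 0.75 = 0.0367, -31 degrees / 180 = -0.1722.

>>> steer_hand(offsets=[0,0.0065,-0.0003,0,0,0,-0.0278,0,0.0129,-0.0012,0,0,0,-0.0556,0,0.0193,-0.0025,0,0,0,-0.0833,0,0.0256,-0.0045,0,0,0,-0.1111,0,0.0316,-0.0069,0,0,0,-0.1389,0,0.0367,-0.0095,0,0,0,-0.1611,0,0.0384,-0.0107,0,0,0,-0.1722,0,0.0384,-0.0107,0,0,0,-0.1722])

```text
time_s: 5.5
tcp_pos: [0.5227, -0.2557, 0.0992]
ee_rot: [[0.756, 0.654, 0.001], [0.654, -0.756, -0.0], [0.0, 0.001, -1.0]]
wrist_force: [-0.9, -0.4, 1.0]
gripper_width: 0.003
gripper_force: 0.4
```

```bash
python3 -c "
from h import *
delta(pol(.056,311,.0995),311)"
```

```text
d [ 0.0006  0.0005 -0.0003] rv [ 0.1 -0.  -0.2] j [-10.1  24.5 -15.1   0.  -50.3 141. ] F [-0.9 -0.4  1. ] t 5.5
```

Scaled: 0.2 m / 0.75 = 0.2667, 0.16 m / 0.75 = 0.2133.

>>> steer_hand(offsets=[0,-0.004,0,0,0,0,0,0,-0.004,0,-0.04,0,0,0,0,-0.004,0,-0.1067,0,0,0,0,0.1333,0.1333,-0.16,0,0,0,0,0.2133,0.2133,-0.16,0,0,0,0,0.2667,0.2667,-0.16,0,0,0,0,0.2667,0.2667,-0.16,0,0,0,0,0.2667,0.2667,-0.16,0,0,0])

```text
time_s: 6.3
tcp_pos: [0.7683, -0.2732, 0.2156]
ee_rot: [[0.756, 0.654, 0.002], [0.654, -0.756, -0.0], [0.001, 0.001, -1.0]]
wrist_force: [1.1, -1.0, 0.4]
gripper_width: 0.008
gripper_force: 0.0
```

```bash
python3 -c "
from h import *
delta(pol(.056,311,.0995),311)
from station import r
c=r.capture('top');np.savez('/tmp/top.npz',**c);crop(c,280,172,130,120,5,'pics/c4.png')"
```

```text
d [-0.1739 -0.1737  0.1156] rv [ 0.1 -0.1 -0.1] j [ -8.3  42.4  34.8  -0.  -82.3 139.1] F [ 1.1 -1.   0.4] t 6.3
```

View pics/c4.png

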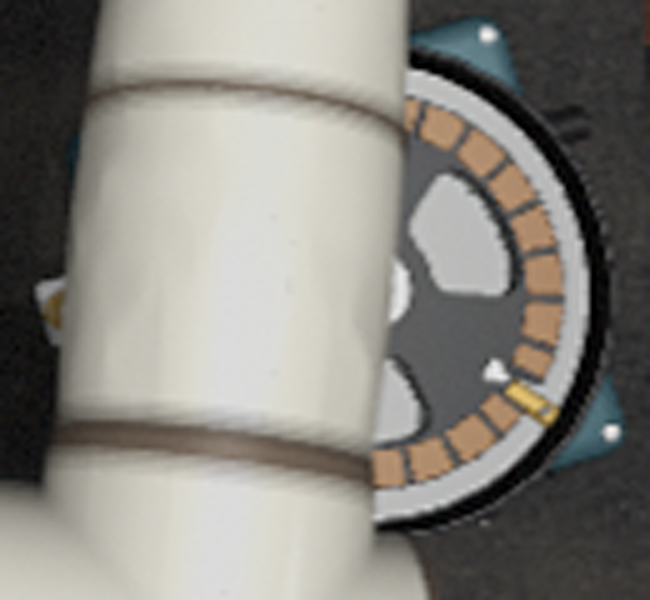

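The notch is almost at the key: triangle at (497,371), key from (509,386) to (553,416). I'll enlarge that area to measure it.

Run:
```python
from h import *
c=dict(np.load("/tmp/top.npz"))
import cv2
crop(c,368,235,30,26,20,"pics/c5.png")
im=cv2.imread("pics/c5.png")
for a,col in((-125,(0,0,255)),(-130,(0,255,0)),):
    for rr,zz in((.062,.106),):
        pts=[proj(c,pol(q,a,.106 if col[1] else .098)) for q in(.07,.098 if col[1] else .115)]
        pts=[(int((u-368+.5)*20),int((v-235+.5)*20)) for u,v in pts]
        cv2.line(im,*pts,col,1)
cv2.imwrite("pics/c5.png",im)
```

```text
(no output)
```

View pics/c5.png

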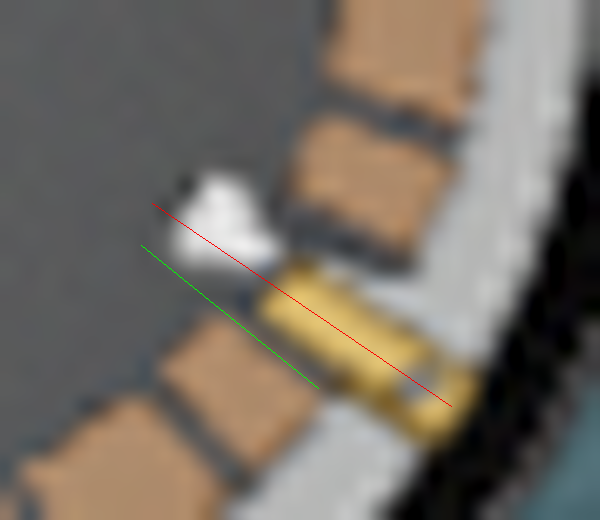

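Create meas.py:
```python
from h import *
import cv2,sys
c=dict(np.load("/tmp/top.npz"))
hsv=cv2.cvtColor(c["pixels"],cv2.COLOR_RGB2HSV)
# gold key centroid
m=((hsv[...,0]>19)&(hsv[...,0]<30)&(hsv[...,1]>115)&(hsv[...,2]>100))
vv,uu=np.nonzero(m);P=np.array([ray(c,u,v,.098) for u,v in zip(uu,vv)]);d=P[:,:2]-C
k=(np.hypot(*d.T)<.12)&(d[:,0]<0)&(d[:,1]<-.03);d=d[k]
a=np.degrees(np.arctan2(d[:,1],d[:,0]));rr=np.hypot(*d.T)
for lo,hi in((.085,.1),(.1,.112)):
    q=(rr>lo)&(rr<hi); print("key",lo,q.sum(),a[q].mean().round(2))
A=np.arange(-180,180,.25);Rr=np.arange(.088,.0965,.001)
Z=float(sys.argv[1]) if len(sys.argv)>1 else .106
uv=np.array([[proj(c,pol(r,t,Z)) for t in A] for r in Rr],np.float32)
W=cv2.remap(c["pixels"],uv[...,0],uv[...,1],cv2.INTER_LINEAR).astype(float).mean(0)
s=W[:,0]-W[:,2]
guess=float(sys.argv[2]) if len(sys.argv)>2 else -125
o=np.arange(-45,45.1,.25);best=[]
for g in np.arange(guess-6,guess+6,.25):
    f=np.interp(g+o,A,s,period=360);best.append((np.std(f-f[::-1]),g))
b=sorted(best)[:4];print(b)
```

```bash
python3 meas.py
```

```text
key 0.085 14 -124.86
key 0.1 12 -125.29
[(np.float64(19.880605285974372), np.float64(-124.5)), (np.float64(20.353735431467076), np.float64(-124.25)), (np.float64(21.332148641056527), np.float64(-124.75)), (np.float64(22.921886466355662), np.float64(-124.0))]
```

The key is at −125.1° and the notch at about −124.4°, so they match within the tapered clearance. Next I'll press on the web by the notch, close to the hub.

```bash
python3 -c "
from h import *
delta(pol(.045,-125,.21),311);delta(pol(.045,-125,.12),311)"
```

```text
d [-0.223  -0.2247 -0.0016] rv [ 0.3 -0.1 -0. ] j [-8.200e+00  4.340e+01  3.580e+01  1.000e-01 -8.220e+01  1.391e+02] F [ 4.1 -0.1 -7.3] t 6.35
d [-0.2231 -0.2251  0.0884] rv [ 0.3 -0.1 -0. ] j [-8.200e+00  4.340e+01  3.580e+01  1.000e-01 -8.220e+01  1.391e+02] F [ 4.1 -0.1 -7.3] t 6.35
```

Scaled: -0.224 m / 0.75 = -0.2987, -0.223 m / 0.75 = -0.2973.

>>> steer_hand(offsets=[0,-0.2973,-0.2987,-0.0133,0,0,0,0,-0.2973,-0.2987,-0.0133,0,0,0,0,-0.2973,-0.2987,-0.0133,0,0,0,0,-0.2973,-0.2987,-0.0133,0,0,0,0,-0.2973,-0.2987,-0.0133,0,0,0,0,-0.2973,-0.2987,-0.0133,0,0,0,0,-0.2973,-0.2987,-0.0133,0,0,0,0,-0.2973,-0.2987,-0.0133,0,0,0])

```text
time_s: 7.15
tcp_pos: [0.4489, -0.25, 0.2258]
ee_rot: [[0.756, 0.654, 0.002], [0.654, -0.756, -0.0], [0.002, 0.002, -1.0]]
wrist_force: [0.5, 0.9, -0.7]
gripper_width: 0.008
gripper_force: 0.0
```

```bash
python3 -c "
from h import *
delta(pol(.045,-125,.112),311)"
```

```text
d [0.0088 0.0078 0.1138] rv [ 0.1 -0.1 -0.2] j [-11.   11.  -14.7  -0.  -64.2 141.9] F [ 0.5  0.9 -0.7] t 7.15
```

Scaled: 0.114 m / 0.75 = 0.152, 0.009 m / 0.75 = 0.012.

>>> steer_hand(offsets=[0,0.012,0.0107,0.0533,0,0,0,0,0.012,0.0107,0.1067,0,0,0,0,0.012,0.0107,0.1333,0,0,0,0,0.012,0.0107,0.152,0,0,0,0,0.012,0.0107,0.152,0,0,0])

```text
time_s: 7.65
tcp_pos: [0.4632, -0.2501, 0.1082]
ee_rot: [[0.755, 0.655, -0.004], [0.655, -0.755, 0.001], [-0.002, -0.003, -1.0]]
wrist_force: [-0.9, -0.1, -0.3]
gripper_width: 0.007
gripper_force: 0.0
```

```bash
python3 -c "
from h import *
delta(pol(.045,-125,.106),311)"
```

```text
d [-0.0019 -0.0013  0.0022] rv [-0.2  0.1 -0.1] j [-10.7  19.3 -22.2  -0.  -48.8 141.6] F [-0.9 -0.1 -0.3] t 7.65
```

Scaled: 0.012 m / 0.75 = 0.016, 0.011 m / 0.75 = 0.0147.

>>> steer_hand(offsets=[0,0,0,0.004,0,0,0,0,0,0,0.008,0,0,0,0,0,0,0.012,0,0,0,0,0,0,0.0147,0,0,0,0,0,0,0.016,0,0,0,0,0,0,0.016,0,0,0])

```text
time_s: 8.25
tcp_pos: [0.4646, -0.2505, 0.1003]
ee_rot: [[0.755, 0.656, 0.003], [0.656, -0.755, -0.001], [0.002, 0.003, -1.0]]
wrist_force: [-0.8, 1.2, 4.9]
gripper_width: 0.003
gripper_force: 2.4
```

```bash
python3 -c "
from h import *
delta(pol(.045,-125,.098),311)"
```

```text
d [-0.0026 -0.0027  0.0023] rv [ 0.2 -0.1  0. ] j [-10.7  19.8 -22.8   0.  -47.2 141.7] F [-0.8  1.2  4.9] t 8.25
```

Scaled: 0.005 m / 0.75 = 0.0067, 0.004 m / 0.75 = 0.0053.

>>> steer_hand(offsets=[0,0,0,0.0027,0,0,0,0,0,0,0.0053,0,0,0,0,0,0,0.0067,0,0,0,0,0,0,0.0067,0,0,0,0,0,0,0.0067,0,0,0,0,0,0,0.0067,0,0,0])

```text
time_s: 8.85
tcp_pos: [0.4647, -0.2506, 0.0982]
ee_rot: [[0.754, 0.657, 0.004], [0.657, -0.754, -0.002], [0.002, 0.004, -1.0]]
wrist_force: [-5.2, 6.0, 22.0]
gripper_width: 0.005
gripper_force: 10.7
```

Scaled: 0.0015 m / 0.75 = 0.002, 0.001 m / 0.75 = 0.0013.

>>> steer_hand(offsets=[0,0,0,0.0013,0,0,0,0,0,0,0.002,0,0,0,0,0,0,0.002,0,0,0,0,0,0,0.002,0,0,0])

```text
time_s: 9.25
tcp_pos: [0.4647, -0.2506, 0.0981]
ee_rot: [[0.754, 0.657, 0.004], [0.657, -0.754, -0.002], [0.002, 0.005, -1.0]]
wrist_force: [-7.7, 8.0, 29.7]
gripper_width: 0.008
gripper_force: 14.8
```

>>> steer_hand(offsets=[0,0,0,-0.0267,0,0,0,0,0,0,-0.08,0,0,0,0,0,0,-0.1333,0,0,0,0,0,0,-0.1733,0,0,0,0,0,0,-0.1733,0,0,0,0,0,0,-0.1733,0,0,0])

```text
time_s: 9.85
tcp_pos: [0.4636, -0.2502, 0.223]
ee_rot: [[0.755, 0.656, 0.003], [0.656, -0.755, 0.0], [0.002, 0.002, -1.0]]
wrist_force: [-0.1, -0.0, -1.3]
gripper_width: 0.002
gripper_force: 0.0
```

```bash
python3 -c "
from h import *
delta([.42,-.04,.225],104)"
```

```text
d [ 0.1048 -0.1873 -0.0021] rv [ 2.00e-01  1.00e-01 -1.53e+02] j [-10.7  12.4 -13.3  -0.  -64.2 141.7] F [-0.1 -0.  -1.3] t 9.85
```

The press bottomed out at z = 0.098 with 30 N, so the disc should be home. I'll check that in the image, then move to the outer side of the drip arm.

Add to h.py:
```python
PV=np.array([.477,-.0638])
def dp(rad,ang,back,z):
    t=np.radians(ang);p=PV+rad*np.array([np.cos(t),np.sin(t)])-back*np.array([-np.sin(t),np.cos(t)]);return [*p,z]
```

```bash
python3 -c "
from h import *
p=dp(.057,-165,.032,.222);print(p);delta(p,195)"
```

```text
[np.float64(0.4136600184582424), np.float64(-0.047643059129593504), 0.222]
d [ 0.095  -0.1857  0.0009] rv [-1.00e-01 -2.00e-01  1.16e+02] j [-10.7  12.4 -13.3  -0.  -64.2 141.7] F [-0.1 -0.  -1.3] t 9.85
```

Scaled: -0.186 m / 0.75 = -0.248, -0.12 m / 0.75 = -0.16, 64 degrees / 180 = 0.3556.

>>> steer_hand(offsets=[0,0.04,-0.08,0,0,0,0.0444,0,0.08,-0.16,0,0,0,0.0889,0,0.1267,-0.248,0,0,0,0.1333,0,0.1267,-0.248,0,0,0,0.1778,0,0.1267,-0.248,0,0,0,0.2222,0,0.1267,-0.248,0,0,0,0.2667,0,0.1267,-0.248,0,0,0,0.3111,0,0.1267,-0.248,0,0,0,0.3556])

```text
time_s: 10.65
tcp_pos: [0.4121, -0.0471, 0.2207]
ee_rot: [[0.928, -0.372, -0.003], [-0.372, -0.928, -0.0], [-0.002, 0.001, -1.0]]
wrist_force: [0.4, 0.7, -0.2]
gripper_width: 0.005
gripper_force: 0.0
```

```bash
python3 -c "
from h import *
delta(dp(.057,-165,.032,.222),195)"
```

```text
d [ 0.0016 -0.0001 -0.0013] rv [ 0.1  0.1 53.2] j [ 16.1   1.1 -26.9  -0.  -62.1  52.1] F [ 0.4  0.7 -0.2] t 10.65
```

Scaled: 0.001 m / 0.75 = 0.0013, 53 degrees / 180 = 0.2944.

>>> steer_hand(offsets=[0,0.0013,0,0,0,0,0.0444,0,0.0013,0,0,0,0,0.0889,0,0.0013,0,0,0,0,0.1333,0,0.0013,0,0,0,0,0.1778,0,0.0013,0,0,0,0,0.2222,0,0.0013,0,0,0,0,0.2667,0,0.0013,0,0,0,0,0.2944,0,0.0013,0,0,0,0,0.2944])

```text
time_s: 11.45
tcp_pos: [0.4132, -0.048, 0.2208]
ee_rot: [[0.266, -0.964, -0.003], [-0.964, -0.266, -0.0], [-0.0, 0.003, -1.0]]
wrist_force: [-0.4, -0.3, 0.5]
gripper_width: 0.009
gripper_force: 0.0
```

```bash
python3 -c "
from h import *
delta(dp(.057,-165,.032,.142),195)
from station import r
c=r.capture('top');np.savez('/tmp/top.npz',**c);
crop(c,250,160,150,130,5,'pics/c6.png')"; python3 meas.py .098
```

```text
d [-0.0002 -0.0007  0.0788] rv [0.2 0.  0.5] j [ 15.9   1.3 -26.7  -0.  -62.1  -0.5] F [-0.4 -0.3  0.5] t 11.45
key 0.085 18 -125.4
key 0.1 13 -125.67
[(np.float64(11.471585670467578), np.float64(-124.5)), (np.float64(12.459975249113002), np.float64(-124.75)), (np.float64(14.688847866084702), np.float64(-124.25)), (np.float64(16.516742321741717), np.float64(-125.0))]
```

View pics/c6.png

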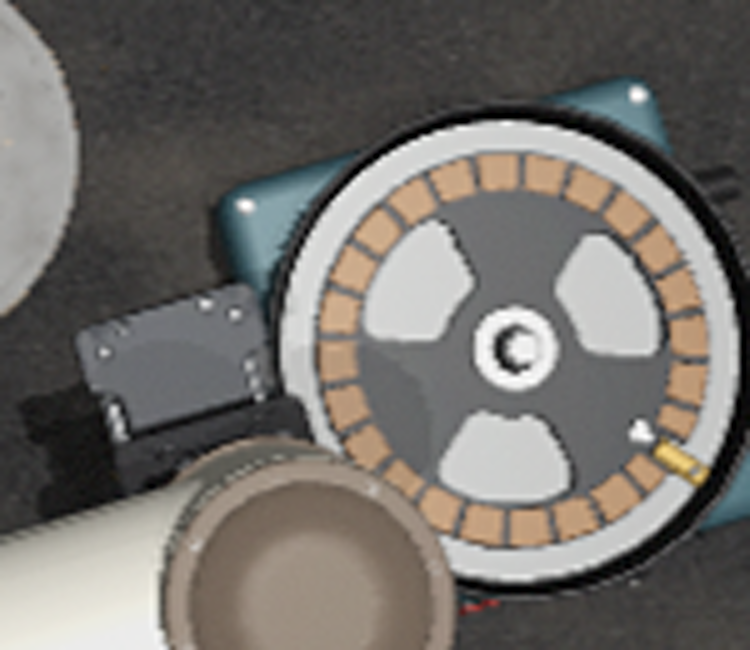

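The disc's notch now straddles the key at (683,463), flush on the platen. I'll confirm the height from the depth map.

```bash
python3 -c "
from h import *
c=dict(np.load('/tmp/top.npz'));T=c['world_from_camera'];K=c['K']
def Z(rad,angs,z):
    o=[]
    for a in angs:
        u,v=proj(c,pol(rad,a,z));i,j=int(round(v)),int(round(u));d=c['z_map'][i,j]
        o.append((T@[(j-K[0,2])/K[0,0]*d,-(i-K[1,2])/K[1,1]*d,-d,1])[2])
    return np.array(o).round(4)
print('face',Z(.07,[-5,0,-130,-120,-125],.098));print('ring',Z(.092,range(-100,60,20),.098));print('platen',Z(.108,range(-100,60,20),.09));print('rim hub',Z(.016,range(-100,60,20),.102))"
```

```text
face [0.0941 0.0992 0.0985 0.0979 0.0961]
ring [0.0977 0.0982 0.0987 0.099  0.096  0.0961 0.099  0.0951]
platen [0.0867 0.0912 0.095  0.0928 0.0906 0.0886 0.0881 0.0904]
rim hub [0.1005 0.1014 0.1009 0.1016 0.1032 0.1021 0.1013 0.1007]
```

>>> steer_hand(offsets=[0,0,0,0.04,0,0,0,0,0,0,0.08,0,0,0,0,0,0,0.1053,0,0,0,0,0,0,0.1053,0,0,0,0,0,0,0.1053,0,0,0])

```text
time_s: 12.0
tcp_pos: [0.4142, -0.048, 0.1431]
ee_rot: [[0.268, -0.963, -0.0], [-0.963, -0.268, -0.001], [0.0, 0.001, -1.0]]
wrist_force: [0.8, 0.2, 0.5]
gripper_width: 0.011
gripper_force: 0.0
```

```bash
python3 -c "
from h import *
delta(dp(.057,-165,.018,.142),195)"
```

```text
d [0.0135 0.0006 0.0011] rv [ 0.  -0.   0.5] j [ 15.9   6.4 -33.8   0.  -49.8  -0.4] F [0.8 0.2 0.5] t 12.0
```

The disc face is at 0.098, ring 0.097, hub 0.101 and platen 0.090, so the disc is home. Next I'll swing the drip arm.

Scaled: 0.011 m / 0.75 = 0.0147, 0.006 m / 0.75 = 0.008.

>>> steer_hand(offsets=[0,0.008,0,0.0013,0,0,0,0,0.0147,0.0007,0.0013,0,0,0,0,0.0147,0.0007,0.0013,0,0,0])

```text
time_s: 12.3
tcp_pos: [0.417, -0.0591, 0.1427]
ee_rot: [[0.266, -0.964, 0.002], [-0.964, -0.266, 0.0], [0.0, -0.002, -1.0]]
wrist_force: [0.5, 0.2, 0.2]
gripper_width: 0.007
gripper_force: 0.0
```

>>> steer_hand(offsets=[0,0.0067,0.0016,0,0,0,-0.0278,0,0.0135,0.0025,0,0,0,-0.0556,0,0.0204,0.0029,0,0,0,-0.0833,0,0.0273,0.0028,0,0,0,-0.1111,0,0.0341,0.0019,0,0,0,-0.1389,0,0.0408,0.0005,0,0,0,-0.1667,0,0.0475,-0.0015,0,0,0,-0.1944,0,0.0539,-0.004,0,0,0,-0.2222])

```text
time_s: 13.1
tcp_pos: [0.4291, -0.0972, 0.142]
ee_rot: [[0.825, -0.565, -0.002], [-0.565, -0.825, 0.0], [-0.002, 0.001, -1.0]]
wrist_force: [-1.8, -0.5, -0.0]
gripper_width: 0.006
gripper_force: 0.8
```

```bash
python3 -c "
from h import *
delta(dp(.057,-125,.016,.142),235)"
```

```text
d [ 0.0041  0.0022 -0.    ] rv [0.1 0.1 0.6] j [  8.5   8.8 -31.   -0.  -50.3  47.1] F [-1.8 -0.5 -0. ] t 13.1
```

Scaled: 0.0424 m / 0.75 = 0.0565, -0.002 m / 0.75 = -0.0027, -40 degrees / 180 = -0.2222.

>>> steer_hand(offsets=[0,0.008,0.0029,0,0,0,-0.0278,0,0.0161,0.0039,0,0,0,-0.0556,0,0.0231,0.0043,0,0,0,-0.0833,0,0.03,0.0041,0,0,0,-0.1111,0,0.0368,0.0032,0,0,0,-0.1389,0,0.0435,0.0019,0,0,0,-0.1667,0,0.0501,-0.0001,0,0,0,-0.1944,0,0.0565,-0.0027,0,0,0,-0.2222])

```text
time_s: 13.9
tcp_pos: [0.4653, -0.1198, 0.142]
ee_rot: [[0.995, 0.098, -0.002], [0.098, -0.995, -0.0], [-0.002, 0.0, -1.0]]
wrist_force: [-1.5, -1.4, -0.2]
gripper_width: 0.003
gripper_force: 0.8
```

```bash
python3 -c "
from h import *
delta(dp(.057,-75,.014,.142),285)"
```

```text
d [0.0126 0.004  0.    ] rv [-0.   0.1 -9.4] j [  5.   12.7 -25.9   0.  -51.5  90.6] F [-1.5 -1.4 -0.2] t 13.9
```

Final 10°, creeping up to the stop while watching the force.

Units first: shifts go in shares of 0.75 m and turns go in shares of 180 degrees. So 0.013 m / 0.75 = 0.0173, 0.012 m / 0.75 = 0.016, -9.4 degrees / 180 = -0.0522.

>>> steer_hand(offsets=[0,0.004,0.0013,0,0,0,-0.0167,0,0.008,0.0027,0,0,0,-0.0333,0,0.012,0.004,0,0,0,-0.05,0,0.016,0.004,0,0,0,-0.0522,0,0.0173,0.004,0,0,0,-0.0522,0,0.0173,0.004,0,0,0,-0.0522])

```text
time_s: 14.5
tcp_pos: [0.4757, -0.1215, 0.1417]
ee_rot: [[0.967, 0.255, -0.008], [0.255, -0.967, -0.0], [-0.008, -0.002, -1.0]]
wrist_force: [-8.3, 0.7, 3.7]
gripper_width: 0.006
gripper_force: 3.7
```

```bash
python3 -c "
from h import *
delta(dp(.057,-75,.014,.142),285)"
```

```text
d [ 0.0021  0.0016 -0.0003] rv [-0.1  0.5 -0.2] j [  4.7  13.9 -24.3  -0.  -52.3 100.1] F [-8.3  0.7  3.7] t 14.5
```

>>> steer_hand(offsets=[0,0.0013,0,0,0,0,0,0,0.0027,0,0,0,0,0,0,0.004,0,0,0,0,0,0,0.004,0,0,0,0,0])

```text
time_s: 14.9
tcp_pos: [0.4758, -0.1214, 0.1416]
ee_rot: [[0.967, 0.254, -0.015], [0.254, -0.967, -0.001], [-0.014, -0.002, -1.0]]
wrist_force: [-13.3, -1.8, 8.0]
gripper_width: 0.008
gripper_force: 6.5
```

The tool stopped moving while the force rose, so the arm is at its stop. I'll back off, lift, and look.

Scaled: -0.2 m / 0.75 = -0.2667, -0.15 m / 0.75 = -0.2.

>>> steer_hand(offsets=[0,-0.0133,0,0,0,0,0,0,-0.04,0,0,0,0,0,0,-0.0533,0,-0.0533,0,0,0,0,-0.0533,0,-0.12,0,0,0,0,-0.08,-0.0667,-0.1333,0,0,0,0,-0.1067,-0.1333,-0.1333,0,0,0,0,-0.1333,-0.2,-0.1333,0,0,0,0,-0.1333,-0.2667,-0.1333,0,0,0])

```text
time_s: 15.7
tcp_pos: [0.3366, 0.0369, 0.2427]
ee_rot: [[0.967, 0.253, 0.003], [0.253, -0.967, 0.002], [0.004, -0.002, -1.0]]
wrist_force: [1.9, 1.6, 1.0]
gripper_width: 0.007
gripper_force: 0.0
```

>>> steer_hand(offsets=[0,0,-0.0267,0,0,0,0,0,0,-0.0267,0,0,0,0,0,0,-0.0267,0,0,0,0])

```text
time_s: 16.0
tcp_pos: [0.3333, 0.0562, 0.2424]
ee_rot: [[0.966, 0.258, 0.002], [0.258, -0.966, 0.001], [0.002, -0.001, -1.0]]
wrist_force: [-0.6, 0.2, 0.4]
gripper_width: 0.005
gripper_force: 0.0
```

```bash
python3 -c "
from h import *
from station import r
c=r.capture('top');np.savez('/tmp/top.npz',**c);
crop(c,250,160,150,130,5,'pics/c7.png')"; python3 meas.py .098
```

```text
key 0.085 13 -125.57
key 0.1 9 -125.94
[(np.float64(11.943831359930579), np.float64(-124.5)), (np.float64(12.814601615679871), np.float64(-124.75)), (np.float64(15.274972461321429), np.float64(-124.25)), (np.float64(16.83433259566246), np.float64(-125.0))]
```

View pics/c7.png

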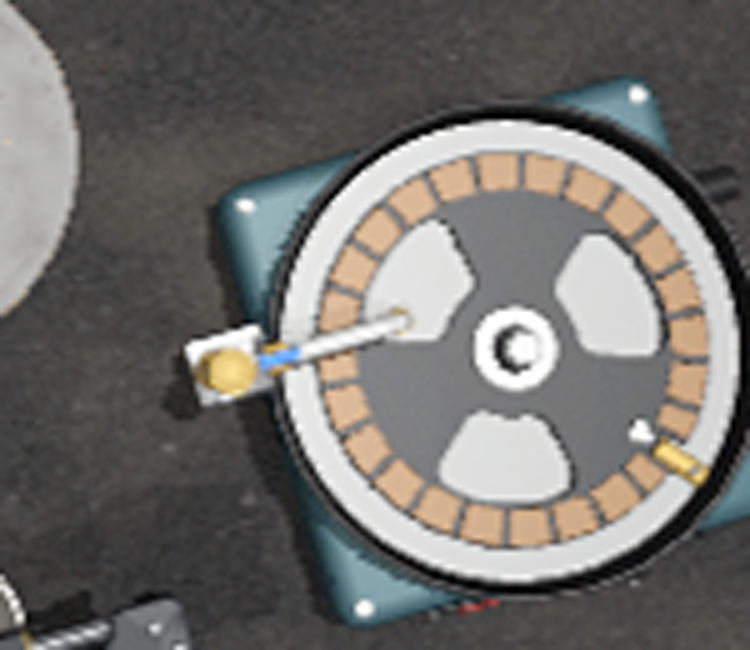

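The drip arm now points in over the disc at about −74° (post at (228,372), nozzle at (400,320)). The disc is seated on the key at (683,463), and the gripper is clear of everything.

```bash
python3 -c "
from station import r
print(r.finish_job())"
```

```text
the job is handed in; nothing more can be done
None
```

I turned the disc until its notch stood over the key, pressed it fully home (the depth map puts its face at about 98 mm), then pushed the drip arm in to its stop; the job was handed in at about 16 s of the 58 s allowed.

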